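Reset the swivel of a small bench vise

TASK

Slacken the square clamp knob of the little swivel vise until its clamp shoe is right off, swing the vise round until its pointer lines up with the raised mark on the base, then tighten the knob again: turn it clockwise until you feel the shoe start to bite, and then about an eighth of a turn more, no harder. Do not force the vise round while it is still clamped, and leave the spanner, awl, funnel and padlock where they are.

Things in the scene. Friction and masses are not known exactly. Their poses are not given: they have to be found in the camera images.
- vise: Round grey base plate of a small bench vise, 194 mm across, 12 mm thick, bolted to the counter; on it turns a steel disc of 62 mm radius, top 24 mm up, that carries the vise head. Origin on the counter, on the vertical swivel axis; x points from the clamp knob across to the jaws' side, z up.
- head (a joint): Swivel angle of the vise head about the vertical axis through the base origin, rad: 0 when the pointer lies along the base's x axis, growing counterclockwise from above, end stops at -1.0 and 1.0. Unclamped it turns against a steady friction of about 0.25 N m and stays where it is left.
- jaw_grip (a point): Where to hold the vise head: inside the closed steel jaws, a block 44 mm wide (y) and 32 mm long (x), from 24 to 74 mm above the counter, top and sides free. The point is 41 mm from the swivel axis, 56 mm above the counter. x points radially outward along the pointer, z up. Behind it the vise body, 36 mm wide, is up to 44 mm high.
- pointer_tip (a point): Tip of the thin brass pointer (5 mm wide, lying flat) that sticks out of the turntable under the jaws: 72 mm from the swivel axis, 23 mm above the counter. x points radially outward along the pointer.
- mark_tip (a point): Inner end of the raised brass mark on the base plate: a radial bar 20 mm long, 5 mm wide, 5 mm high, among thin painted lines 10 degrees apart. This end is 76 mm from the swivel axis, 17 mm above the counter; x points radially outward along the bar. At the start it lies 0.3 to 1.6 rad counterclockwise (from above) of the pointer.
- knob (a joint): Turn of the clamp knob about its vertical axis, rad: 0 (within 0.05) is where it is found, clamped; grows counterclockwise from above, which loosens; stops at -1.6 and 2.4. The shoe bites below some angle between 0.15 and 1.45 that differs each time and cannot be seen: feel for it. With the shoe off, turning takes a steady 0.25 N m of friction; the knob stays where left.
- knob_grip (a point): Clamp knob: a black square block 38 x 38 mm, 30 mm high, on an upright steel stud on the base's side away from the jaws, 105 mm from the swivel axis. The point is on the knob's axis, 90 mm above the counter (14 mm below its top); x and y are square to its side faces and turn with it. It does not rise or sink.
- shoe: Steel clamp arm, the shoe, on the stud under the knob: 76 x 20 x 10 mm, underside 24 mm above the counter; its end presses down on the turntable disc. It moves 1.5 mm per rad of the knob. From the bite on, each further rad clockwise adds 100 N of clamping and 0.15 N m to the knob's torque (an eighth of a turn: about 80 N). Its origin is at the stud's foot. Not to be touched.
- spanner: Bystander: chrome open-ended spanner 170 mm long lying on the counter beyond the vise.
- awl: Bystander: awl with a 26 mm thick wooden handle, 150 mm long in all, lying on the counter.
- funnel: Bystander: green plastic funnel, 90 mm across and 105 mm high, standing mouth down.
- padlock: Bystander: small steel padlock 42 by 40 by 18 mm with its key in it, lying on the counter.
Not all that is in view belongs to the job. What is shaped like the vise but blue, green or purple is not meant.

How it is judged:
By the outcome, as a careful person would: the job done as asked, in the order asked, and still so for the second after the job is handed in, with the robot touching nothing.
It also fails if it takes over 67 s, if anything falls off the work surface, if the arm or the gripper's body presses on something with over 40 N, if the wrist force passes 120 N, or if a joint passes its speed limit or range.

ROBOT

A 7-joint arm with a two-finger parallel gripper is mounted at the origin on the work surface. World frame = base frame: x ahead of the robot, y to its left, z up, the work surface at z = 0. Lengths are in m, angles in degrees, forces in N, time in s.
With the tool pointing down it reaches from about 0.4 to 0.85 m from the base axis. Payload 10.4 kg.
Tool frame: the origin (TCP) lies between the finger pads; the fingertips stand 22 mm ahead of it and the grasp point (between the pads) lies 3 mm ahead of it (finger_overhang is the distance from the TCP to the fingertips, in m); z points along the fingers, y is the line along which they close (so a half turn about z gives the same grasp; the last joint's range is limited). The gripper opens to 87 mm and grips with 3 to 60 N. Pads are 19 mm wide; open, the fingers measure 117 mm over their backs; the gripper's body (75 mm by 190 mm) begins 51 mm behind the grasp point.
Start: joints at [-72.915, 19.034, -3.707, 83.658, 1.238, 77.344, -5.071], TCP at [0.197, 0.593, 0.245] pointing down, gripper open.
Joint ranges: [-148.97, 148.97], [-28.65, 121.19], [-84.17, 76.75], [9.2, 138.47], [-72.65, 252.65], [3.7, 117.97], [-149.18, 149.18]. Speed limits (degrees/s): [127.2, 127.2, 159.86, 159.86, 180, 180, 180].

INTERFACE

Orientations are given as [roll, pitch, yaw] about the fixed x, y, z axes, in that order (R = Rz(yaw) Ry(pitch) Rx(roll)).
In Python, from rig import get_state, snapshot, sign_off, look_for, place_of, finger_overhang gives the robot as it stands.
- The arm moves only by the tool apply_moves, never from a script. Its argument "deltas" is a list of rows, each a list of 7 numbers: the closure, from -1 (fully open) to 1 (shut), then the shift along the tool's x, y, z in cm, then the turn, a rotation vector about the tool's x, y, z in degrees. A call has 1 to 20 rows; each row is the pose to reach, as a shift and turn from the pose commanded when the call began, along the tool's axes at that moment; what a row does not reach only later rows make up. A row lasts 1/10 s, in which the tool goes at most 50 mm and 8.59 degrees, less where a joint would pass 70% of its speed; a pose out of reach is approached as far as the arm can. A call with a gripper value outside its range is refused whole. The fingers move at their own pace and stop on an object; "newtons" is the grip in N (left out, the last holds). Time passes only in rows, so rows that repeat a pose let the fingers close. It gives the time, the measured TCP pose, the force, the opening and the grip force at its end, in the units of the state.
- get_state(): the state, without advancing time (a new reading comes with each control period).
- snapshot(name): name is "scene" or "top" or "wrist"; returns a dict with "color" (400x640x3 uint8, red, green, blue), "z_map" (400x640 float32, m along the optical axis (not along the pixel's ray), 0 where there is no reading), "mtx" (3x3 intrinsics, pixels), "R" (3x3) and "t" (3): a world point X has camera coordinates R X + t; the wrist camera has in their place "hand_eye" (4x4, takes a point from camera to tool coordinates, whose origin is the TCP and whose axes are the flange's). Camera axes: x right, y down, z forward; pixel columns grow to the right and rows downward; lengths in m; the calibration is good to about 2 mm. A picture is of the moment at which its call begins: read the wrist's pose just before it.
- sign_off(): hands the job in; it is judged then, once.
Trained networks look in a picture, given as the dict that the camera call returned (one of the last four; its "shot" number tells which), for a name from the list of things; names that differ only in an ending like _2 or _b are one class to them, and where a whole thing is asked for, a point or a joint stands for the part that bears it (a point fixed in the world has none). Each returns a list of dicts, best first, with "conf" (0 to 1); they miss things now and then, are a little off and sometimes report something else, mostly with a low value. They report only what shows in the picture. A call takes as long as a camera call. They do not tell look-alikes from the thing itself.
- look_for(picture, name): "box" ([left, top, right, bottom] in pixels, round what is visible of it).
- place_of(picture, name): "point" ([column, row] in pixels: a listed point, or the origin of a listed thing).
The state is a dict: "t": time; "joint_pos": joint angles; "qd": joint speeds; "tau": joint torques, N m; "tool_pos": TCP position; "tool_rot": TCP orientation; "ft_force": force on the tool from outside, world axes, zero at the start; "torque": the same for the moment, N m; "width": finger opening in m; "finger_force": force on a finger pad.
Only numpy, scipy, OpenCV 4.12 (cv2) and the standard library are available. Lean on these libraries where they do the work, as an engineer would, in place of code of your own. Each camera call takes 0.05 s, during which the arm holds its last target. There are 200 camera calls.

## Working session

There is one attempt and no reset: what is moved stays moved. The work goes in short steps, Python scripts to look and compute and a tool call to move; the robot and the scene stay as the last step left them, time stands still between calls to the robot, and variables do not carry over. Pictures are saved under pics/ and viewed, at most 10 in all, crops included, and the job is handed in when it is done.

Besides the shell and the picture viewer there is one more tool, called as name([rows], argument=value, ...), one row to a line, values as JSON. apply_moves: Moves the arm, as the interface text tells. Its arguments: {"type":"object","properties":{"deltas":{"type":"array"},"newtons":{"type":"number"}},"required":["deltas"]}

```bash
mkdir -p pics; ls
cat > h.py <<'E'
import numpy as np,cv2
from rig import *
from scipy.spatial.transform import Rotation as Ro
def ext(p):
    if 'hand_eye' in p: return None
    return np.array(p['R']),np.array(p['t'])
def ray(p,uv,st=None):
    K=np.array(p['mtx']);d=np.linalg.inv(K)@np.array([uv[0],uv[1],1.])
    if 'hand_eye' in p:
        T=np.eye(4);T[:3,:3]=Ro.from_euler('xyz',st['tool_rot'],degrees=True).as_matrix();T[:3,3]=st['tool_pos']
        C=T@np.array(p['hand_eye']);return C[:3,3],C[:3,:3]@d
    R,t=ext(p);return -R.T@t,R.T@d
def atz(p,uv,z,st=None):
    o,d=ray(p,uv,st);return o+d*(z-o[2])/d[2]
E
python3 - <<'E'
from h import *
print(get_state())
for n in ("top","scene"):
    p=snapshot(n);cv2.imwrite(f'pics/{n}.png',p['color'][...,::-1])
    for k,z in (("vise",0),("knob_grip",.09),("jaw_grip",.056),("pointer_tip",.023),("mark_tip",.017)):
        for r in place_of(p,k)[:3]: print(n,k,round(r['conf'],2),np.round(r['point']),atz(p,r['point'],z).round(3))
E
```

```text
pics
{'t': 0.0, 'joint_pos': array([-72.91399764,  19.07242068,  -3.70625823,  83.70493619,
         1.23842718,  77.34335187,  -5.07021668]), 'qd': array([-0.01860625, -0.00014857,  0.0261117 ,  0.01302773, -0.01408642,
       -0.00035075,  0.0327834 ]), 'tau': array([ 1.11707075e-03, -6.23253250e+01,  2.55498692e-02, -3.89917874e+01,
       -6.11521932e-02,  3.93564859e-02,  1.21915341e-04]), 'tool_pos': array([0.19698882, 0.59277689, 0.24375794]), 'tool_rot': array([-1.79919303e+02,  4.78237761e-03,  1.61620209e+02]), 'ft_force': array([-0.32865674, -0.41796539, -0.23274238]), 'torque': array([ 0.03135013,  0.01973346, -0.01182728]), 'finger_force': 0.0, 'width': 0.08731240732003905}
top vise 0.73 [198. 138.] [0.721 0.354 0.   ]
top vise 0.72 [259. 275.] [0.332 0.157 0.   ]
top vise 0.7 [434. 318.] [ 0.226 -0.323  0.   ]
top knob_grip 0.46 [325. 208.] [ 0.508 -0.02   0.09 ]
top jaw_grip 0.95 [417.  96.] [ 0.843 -0.278  0.056]
top jaw_grip 0.93 [432. 304.] [ 0.264 -0.304  0.056]
top jaw_grip 0.68 [191. 117.] [0.765 0.361 0.056]
top pointer_tip 0.91 [191. 112.] [0.795 0.374 0.023]
top pointer_tip 0.67 [408.  91.] [ 0.872 -0.26   0.023]
top pointer_tip 0.64 [254. 256.] [0.383 0.172 0.023]
scene vise 0.92 [343. 340.] [0.721 0.355 0.   ]
scene vise 0.87 [196. 202.] [ 0.819 -0.31   0.   ]
scene vise 0.79 [394. 215.] [0.318 0.149 0.   ]
scene knob_grip 0.46 [317. 193.] [ 0.506 -0.031  0.09 ]
scene jaw_grip 0.97 [292. 231.] [0.645 0.016 0.056]
scene jaw_grip 0.85 [388. 215.] [0.368 0.158 0.056]
scene jaw_grip 0.71 [188. 200.] [ 0.841 -0.288  0.056]
scene pointer_tip 0.91 [321. 137.] [ 0.295 -0.274  0.023]
scene pointer_tip 0.86 [380. 225.] [0.397 0.159 0.023]
scene pointer_tip 0.76 [186. 214.] [ 0.87  -0.27   0.023]
```

View pics/top.png

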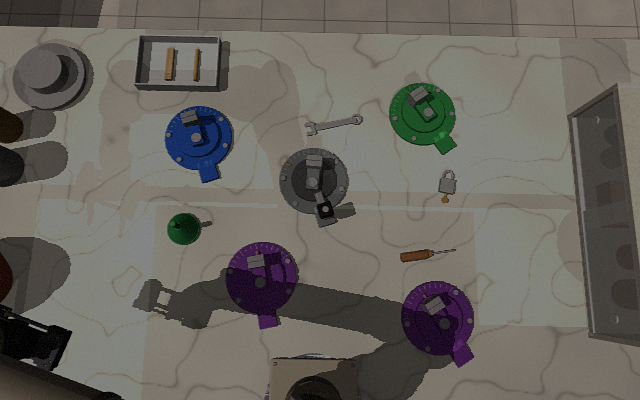

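View pics/scene.png

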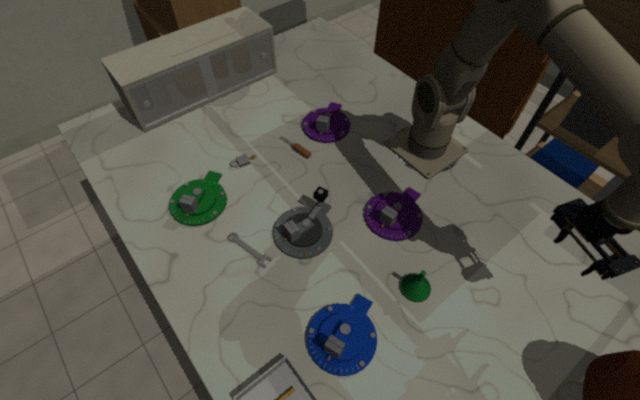

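Candidates in the top picture are grey (314,181), blue (198,138), green (422,113) and purple (262,278) and (437,318). The grey one fits, because it is grey and has a black square knob at (325,209). I'll confirm it in a crop.

```bash
cat >> h.py <<'E'
def delta(pos,yaw,st=None):
    st=st or get_state();R0=Ro.from_euler('xyz',st['tool_rot'],degrees=True)
    Rt=Ro.from_euler('xyz',[180,0,yaw],degrees=True)
    return (R0.inv().apply(np.array(pos)-st['tool_pos'])*100).round(2),np.degrees((R0.inv()*Rt).as_rotvec()).round(1)
E
python3 - <<'E'
from h import *
p=snapshot("top");c=p['color'][130:240,260:380,::-1]
cv2.imwrite('pics/crop.png',cv2.resize(c,None,fx=5,fy=5,interpolation=cv2.INTER_CUBIC))
for uv,z in (((314,181),0.012),((325,209),.104),((314,160),.074)):
    print(atz(p,uv,z).round(3))
for uv in((312,172),(325,209),(350,210)): print(p['z_map'][uv[1],uv[0]],p['t'])
w=snapshot("wrist");print(np.array(w['hand_eye']).round(3),w['mtx'])
for y in (0,90,180,-90): print(y,delta([.5,0,.36],y))
E
```

```text
[0.598 0.011 0.012]
[ 0.502 -0.019  0.104]
[0.642 0.012 0.074]
1.2297771 [-4.85164903e-06  5.41869647e-01  1.15261362e+00]
1.1446167 [-4.85164903e-06  5.41869647e-01  1.15261362e+00]
1.2529302 [-4.85164903e-06  5.41869647e-01  1.15261362e+00]
[[ 0.    -0.96  -0.279  0.076]
 [ 1.     0.    -0.    -0.   ]
 [ 0.    -0.279  0.96  -0.14 ]
 [ 0.     0.     0.     1.   ]] [[351.86647364   0.         322.44340946]
 [  0.         351.86647364 203.46271053]
 [  0.           0.           1.        ]]
0 (array([-47.45, -46.73, -11.55]), array([  0. ,  -0. , 161.6]))
90 (array([-47.45, -46.73, -11.55]), array([ 0. , -0. , 71.6]))
180 (array([-47.45, -46.73, -11.55]), array([  0. ,   0. , -18.4]))
-90 (array([-47.45, -46.73, -11.55]), array([   0. ,    0. , -108.4]))
```

View pics/crop.png

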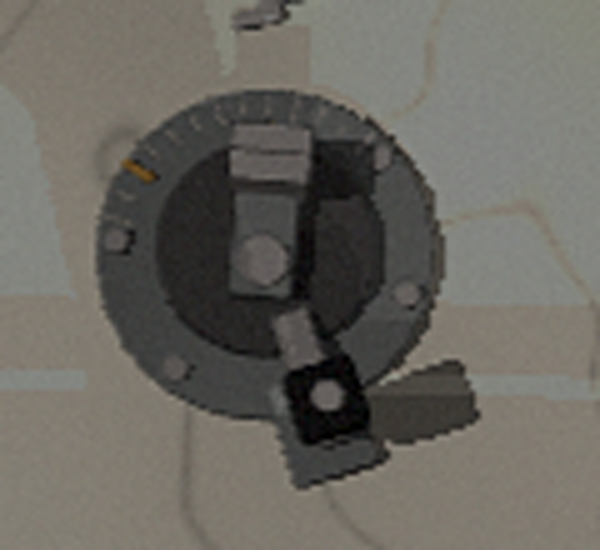

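The crop confirms it. It is a grey vise with a square black knob at crop (325,395), jaws pointing up at (270,155), and the brass mark at upper left (138,170). Moving above the knob.

apply_moves([
  [-1,-48.1,-48.6,-5.6,0,0,144.6],
  [-1,-48.1,-48.6,-5.6,0,0,144.6],
  [-1,-48.1,-48.6,-5.6,0,0,144.6],
  [-1,-48.1,-48.6,-5.6,0,0,144.6],
  [-1,-48.1,-48.6,-5.6,0,0,144.6],
  [-1,-48.1,-48.6,-5.6,0,0,144.6],
  [-1,-48.1,-48.6,-5.6,0,0,144.6],
  [-1,-48.1,-48.6,-5.6,0,0,144.6],
  [-1,-48.1,-48.6,-5.6,0,0,144.6],
  [-1,-48.1,-48.6,-5.6,0,0,144.6],
  [-1,-48.1,-48.6,-5.6,0,0,144.6],
  [-1,-48.1,-48.6,-5.6,0,0,144.6],
  [-1,-48.1,-48.6,-5.6,0,0,144.6],
  [-1,-48.1,-48.6,-5.6,0,0,144.6],
  [-1,-48.1,-48.6,-5.6,0,0,144.6],
  [-1,-48.1,-48.6,-5.6,0,0,144.6],
  [-1,-48.1,-48.6,-5.6,0,0,144.6],
  [-1,-48.1,-48.6,-5.6,0,0,144.6],
  [-1,-48.1,-48.6,-5.6,0,0,144.6],
  [-1,-48.1,-48.6,-5.6,0,0,144.6],
])

```text
t: 2.7
tool_pos: [0.5003, -0.0197, 0.3006]
tool_rot: [-180.0, -0.0, 17.2]
ft_force: [-0.0, 0.6, -0.0]
width: 0.0873
finger_force: 0.0
```

```bash
cat > look.py <<'E'
from h import *
import sys
st=get_state();p=snapshot("wrist");cv2.imwrite(f'pics/{sys.argv[1]}.png',p['color'][...,::-1])
print(st['t'],st['tool_pos'].round(4),st['tool_rot'].round(2),st['joint_pos'].round(1),st['torque'].round(3))
np.savez('w.npz',color=p['color'],mtx=p['mtx'],hand_eye=p['hand_eye'],z=p['z_map'],pos=st['tool_pos'],rot=st['tool_rot'])
for k,z in (("vise",0),("knob_grip",.09),("jaw_grip",.056),("pointer_tip",.023),("mark_tip",.017)):
    for r in place_of(p,k)[:2]: print(k,round(r['conf'],2),np.round(r['point'],1),atz(p,r['point'],z,st).round(4))
E
python3 look.py w1
```

```text
2.7 [ 0.5003 -0.0197  0.3006] [-1.7999e+02 -1.0000e-02  1.7200e+01] [-36.1   0.4  33.7  98.6  -0.3  81.  -75.1] [-0.068  0.158 -0.004]
vise 0.81 [323.5  76.7] [0.6006 0.0094 0.    ]
vise 0.62 [164. 247.] [0.3294 0.151  0.    ]
knob_grip 0.57 [324.9 178.7] [ 0.5021 -0.0224  0.09  ]
jaw_grip 0.92 [143.4 234.2] [0.3693 0.158  0.056 ]
jaw_grip 0.72 [334.3  31.5] [0.6409 0.0109 0.056 ]
pointer_tip 0.94 [157.4 204.4] [0.3962 0.1611 0.023 ]
pointer_tip 0.72 [348.5   6.5] [0.6742 0.0046 0.023 ]
mark_tip 0.45 [278.3  18.5] [0.642  0.0738 0.017 ]
```

View pics/w1.png

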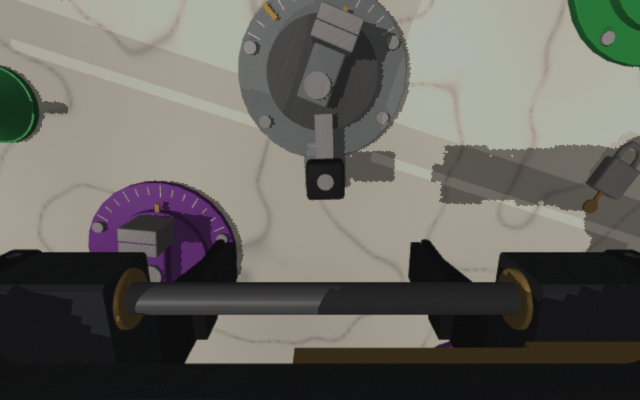

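Wrist view: the knob is at (325,180), square to the tool, with the jaws at (334,25) and the mark at (271,11). I'll refine the knob's centre and angle from depth.

```bash
cat >> h.py <<'E'
def cloud(d):
    h,w=d['z'].shape;v,u=np.mgrid[:h,:w];K=d['mtx']
    c=np.stack([(u-K[0,2])/K[0,0],(v-K[1,2])/K[1,1],np.ones_like(u)],-1)*d['z'][...,None]
    T=np.eye(4);T[:3,:3]=Ro.from_euler('xyz',d['rot'],degrees=True).as_matrix();T[:3,3]=d['pos'];C=T@d['hand_eye']
    return c@C[:3,:3].T+C[:3,3]
E
python3 - <<'E'
from h import *
d=np.load('w.npz');P=cloud(d)
def rect(m):
    r=cv2.minAreaRect((P[m][:,:2]*1000).astype(np.float32));print(m.sum(),np.round(r[0],1),np.round(r[1],1),round(r[2],1),P[m][:,2].mean().round(4))
near=np.hypot(P[...,0]-.502,P[...,1]+.02)<.035
rect(near&(abs(P[...,2]-.104)<.004)&(d['z']>0))
nj=np.hypot(P[...,0]-.64,P[...,1]-.012)<.045
rect(nj&(abs(P[...,2]-.074)<.004)&(d['z']>0))
E
```

```text
1432 [502.4 -22.2] [37.7 37.8] 18.0 0.1044
1709 [642.5   9.5] [44.2 32.4] 86.3 0.0739
```

apply_moves([
  [-1,0.13,0.3,4,0,0,-0.8],
  [-1,0.13,0.3,8,0,0,-0.8],
  [-1,0.13,0.3,12,0,0,-0.8],
  [-1,0.13,0.3,15,0,0,-0.8],
  [-1,0.13,0.3,17.5,0,0,-0.8],
  [-1,0.13,0.3,19.5,0,0,-0.8],
  [-1,0.13,0.3,20.7,0,0,-0.8],
  [-1,0.13,0.3,20.7,0,0,-0.8],
  [1,0.13,0.3,20.7,0,0,-0.8],
  [1,0.13,0.3,20.7,0,0,-0.8],
  [1,0.13,0.3,20.7,0,0,-0.8],
  [1,0.13,0.3,20.7,0,0,-0.8],
  [1,0.13,0.3,20.7,0,0,-0.8],
  [1,0.13,0.3,20.7,0,0,-0.8],
], newtons=30)

```text
t: 4.4
tool_pos: [0.5025, -0.0222, 0.0937]
tool_rot: [-180.0, -0.0, 17.8]
ft_force: [0.1, -0.7, 0.2]
width: 0.0471
finger_force: 0.0
```

```bash
cat > s.py <<'E'
from rig import *
s=get_state();print(round(s['t'],2),s['tool_pos'].round(4),s['tool_rot'].round(2),'F',s['ft_force'].round(2),'T',s['torque'].round(3),'tau7',s['tau'][6].round(3),'w',round(s['width'],4),s['finger_force'],s['joint_pos'].round(0))
E
python3 s.py
```

```text
4.4 [ 0.5025 -0.0222  0.0937] [-1.800e+02 -2.000e-02  1.782e+01] F [ 0.1  -0.66  0.21] T [-0.046  0.129  0.053] tau7 -0.001 w 0.0471 0.0 [-33.  13.  34. 113.  -9.  56. -67.]
```

apply_moves([
  [1,0,0,0,0,0,0],
  [1,0,0,0,0,0,0],
  [1,0,0,0,0,0,0],
  [1,0,0,0,0,0,0],
  [1,0,0,0,0,0,0],
])

```text
t: 4.9
tool_pos: [0.5023, -0.0217, 0.0935]
tool_rot: [-180.0, 0.0, 17.8]
ft_force: [-2.5, 4.4, 3.4]
width: 0.0379
finger_force: 30.0
```

```bash
python3 s.py
```

```text
4.9 [ 0.5023 -0.0217  0.0935] [-1.7996e+02  1.0000e-02  1.7850e+01] F [-2.54  4.45  3.4 ] T [0.839 0.743 0.241] tau7 -0.226 w 0.0379 30.000460068695247 [-33.  13.  34. 113.  -9.  56. -67.]
```

apply_moves([
  [1,0,0,0,0,0,-3],
  [1,0,0,0,0,0,-6],
  [1,0,0,0,0,0,-9],
  [1,0,0,0,0,0,-12],
])

```text
t: 5.3
tool_pos: [0.5023, -0.0217, 0.0936]
tool_rot: [-179.9, -0.0, 29.9]
ft_force: [-2.5, 3.6, 4.0]
width: 0.0377
finger_force: 30.0
```

```bash
python3 s.py
```

```text
5.3 [ 0.5023 -0.0217  0.0936] [-1.7995e+02 -1.0000e-02  2.9920e+01] F [-2.51  3.59  3.99] T [ 0.873  0.714 -0.23 ] tau7 -0.804 w 0.0377 30.0002051750198 [-31.  13.  32. 113.  -8.  56. -55.]
```

apply_moves([
  [1,0,0,0,0,0,-4],
  [1,0,0,0,0,0,-8],
  [1,0,0,0,0,0,-12],
])

```text
t: 5.6
tool_pos: [0.5023, -0.0218, 0.0936]
tool_rot: [-180.0, -0.0, 42.0]
ft_force: [-2.8, 4.8, 3.7]
width: 0.0378
finger_force: 30.0
```

```bash
python3 s.py
```

```text
5.6 [ 0.5023 -0.0218  0.0936] [-1.7995e+02 -3.0000e-02  4.1950e+01] F [-2.77  4.76  3.72] T [ 0.876  0.702 -0.292] tau7 -1.146 w 0.0378 29.99984923750162 [-30.  13.  30. 113.  -8.  56. -44.]
```

apply_moves([
  [1,0,0,0,0,0,-4],
  [1,0,0,0,0,0,-8],
  [1,0,0,0,0,0,-12],
])

```text
t: 5.9
tool_pos: [0.5023, -0.0217, 0.0935]
tool_rot: [-180.0, -0.0, 54.0]
ft_force: [-3.4, 4.9, 4.1]
width: 0.0377
finger_force: 30.0
```

```bash
python3 s.py
```

```text
5.9 [ 0.5023 -0.0217  0.0935] [-1.7996e+02 -3.0000e-02  5.3960e+01] F [-3.43  4.87  4.14] T [ 0.856  0.723 -0.212] tau7 -1.148 w 0.0377 29.99975172802806 [-28.  13.  29. 113.  -7.  56. -32.]
```

apply_moves([
  [1,0,0,0,0,0,-4],
  [1,0,0,0,0,0,-8],
  [1,0,0,0,0,0,-12],
])

```text
t: 6.2
tool_pos: [0.5023, -0.0217, 0.0935]
tool_rot: [-180.0, -0.0, 66.0]
ft_force: [-2.0, 5.1, 4.3]
width: 0.0376
finger_force: 30.0
```

```bash
python3 s.py
```

```text
6.2 [ 0.5023 -0.0217  0.0935] [-1.7996e+02 -4.0000e-02  6.5960e+01] F [-2.04  5.1   4.32] T [ 0.941  0.689 -0.204] tau7 -1.15 w 0.0376 29.99987666029483 [-27.  13.  27. 113.  -7.  56. -21.]
```

apply_moves([
  [1,0,0,0,0,0,-4],
  [1,0,0,0,0,0,-8],
  [1,0,0,0,0,0,-12],
])

```text
t: 6.5
tool_pos: [0.5023, -0.0217, 0.0936]
tool_rot: [-180.0, -0.1, 78.0]
ft_force: [-3.2, 5.1, 3.1]
width: 0.0375
finger_force: 30.0
```

```bash
python3 s.py
```

```text
6.5 [ 0.5023 -0.0217  0.0936] [-1.7997e+02 -5.0000e-02  7.7960e+01] F [-3.22  5.11  3.1 ] T [ 0.885  0.645 -0.246] tau7 -1.152 w 0.0375 29.999878867529333 [-26.  13.  26. 113.  -7.  56.  -9.]
```

apply_moves([
  [1,0,0,0,0,0,-4],
  [1,0,0,0,0,0,-8],
  [1,0,0,0,0,0,-12],
])

```text
t: 6.8
tool_pos: [0.5023, -0.0217, 0.0935]
tool_rot: [-180.0, -0.1, 90.0]
ft_force: [-2.3, 4.9, 3.9]
width: 0.0378
finger_force: 30.0
```

```bash
python3 s.py
```

```text
6.8 [ 0.5023 -0.0217  0.0935] [-1.7998e+02 -5.0000e-02  8.9960e+01] F [-2.3   4.91  3.95] T [ 0.93   0.639 -0.309] tau7 -1.154 w 0.0378 29.999769288115203 [-24.  12.  24. 113.  -6.  56.   3.]
```

apply_moves([
  [1,0,0,0,0,0,-4],
  [1,0,0,0,0,0,-8],
  [1,0,0,0,0,0,-12],
])

```text
t: 7.1
tool_pos: [0.5023, -0.0217, 0.0935]
tool_rot: [-180.0, -0.1, 102.0]
ft_force: [-3.0, 4.8, 3.9]
width: 0.0375
finger_force: 30.0
```

```bash
python3 s.py
```

```text
7.1 [ 0.5023 -0.0217  0.0935] [-1.7999e+02 -6.0000e-02  1.0196e+02] F [-2.99  4.79  3.85] T [ 0.966  0.659 -0.236] tau7 -1.155 w 0.0375 30.000002807937562 [-23.  12.  23. 113.  -6.  56.  14.]
```

apply_moves([
  [1,0,0,0,0,0,-4],
  [1,0,0,0,0,0,-8],
  [1,0,0,0,0,0,-12],
])

```text
t: 7.4
tool_pos: [0.5023, -0.0217, 0.0935]
tool_rot: [180.0, -0.1, 114.0]
ft_force: [-3.5, 4.7, 3.3]
width: 0.0378
finger_force: 30.0
```

```bash
python3 s.py
```

```text
7.4 [ 0.5023 -0.0217  0.0935] [ 1.8000e+02 -6.0000e-02  1.1395e+02] F [-3.48  4.66  3.31] T [ 0.972  0.68  -0.275] tau7 -1.157 w 0.0378 29.999830210581422 [-22.  12.  21. 113.  -5.  56.  26.]
```

apply_moves([
  [1,0,0,0,0,0,-4],
  [1,0,0,0,0,0,-8],
  [1,0,0,0,0,0,-12],
])

```text
t: 7.7
tool_pos: [0.5023, -0.0217, 0.0935]
tool_rot: [180.0, -0.1, 126.0]
ft_force: [-2.8, 4.2, 4.6]
width: 0.0378
finger_force: 30.0
```

```bash
python3 s.py
```

```text
7.7 [ 0.5023 -0.0217  0.0935] [ 1.7998e+02 -6.0000e-02  1.2596e+02] F [-2.77  4.18  4.62] T [ 1.007  0.683 -0.256] tau7 -1.158 w 0.0378 29.99995892867446 [-20.  12.  20. 113.  -5.  56.  38.]
```

tau7 is very steady at about -1.15 beyond 24° of knob turn. The knob is now at about 108° (1.89 rad), so the shoe is well off. Release, rise, and look from above the jaws.

apply_moves([
  [-1,0,0,0,0,0,0],
  [-1,0,0,0,0,0,0],
  [-1,0,0,0,0,0,0],
  [-1,0,0,0,0,0,0],
  [-1,0,0,-4.5,0,0,0],
  [-1,0,0,-9,0,0,8],
  [-1,-2,8.7,-17.6,0,0,129.7],
  [-1,-2,8.7,-17.6,0,0,129.7],
  [-1,-2,8.7,-17.6,0,0,129.7],
  [-1,-2,8.7,-17.6,0,0,129.7],
  [-1,-2,8.7,-17.6,0,0,129.7],
  [-1,-2,8.7,-17.6,0,0,129.7],
  [-1,-2,8.7,-17.6,0,0,129.7],
  [-1,-2,8.7,-17.6,0,0,129.7],
  [-1,-2,8.7,-17.6,0,0,129.7],
  [-1,-2,8.7,-17.6,0,0,129.7],
  [-1,-2,8.7,-17.6,0,0,129.7],
  [-1,-2,8.7,-17.6,0,0,129.7],
  [-1,-2,8.7,-17.6,0,0,129.7],
  [-1,-2,8.7,-17.6,0,0,129.7],
])

```text
t: 9.7
tool_pos: [0.5846, 0.0124, 0.2694]
tool_rot: [180.0, 0.0, -2.9]
ft_force: [0.6, -0.3, -1.4]
width: 0.087
finger_force: 0.0
```

apply_moves([
  [-1,0,0,0,0,0,0],
  [-1,0,0,0,0,0,0],
])

```text
t: 9.9
tool_pos: [0.5846, 0.0125, 0.2694]
tool_rot: [180.0, 0.0, -2.3]
ft_force: [-0.5, -0.7, -1.3]
width: 0.087
finger_force: 0.0
```

```bash
python3 look.py w2
cat > meas.py <<'E'
from h import *
d=np.load('w.npz');P=cloud(d)
def rect(m):
    r=cv2.minAreaRect((P[m][:,:2]*1000).astype(np.float32));print(m.sum(),np.round(r[0],1),np.round(r[1],1),round(r[2],1),P[m][:,2].mean().round(4))
ok=d['z']>0
A=np.array([.6016,.0121])
rk=np.hypot(P[...,0]-.5023,P[...,1]+.022)<.035
if (rk&ok&(abs(P[...,2]-.104)<.004)).any(): rect(rk&ok&(abs(P[...,2]-.104)<.004))
r=np.hypot(P[...,0]-A[0],P[...,1]-A[1])
m=ok&(r<.07)&(abs(P[...,2]-.074)<.004);rect(m)
hsv=cv2.cvtColor(d['color'],cv2.COLOR_RGB2HSV)
b=(hsv[...,0]>8)&(hsv[...,0]<28)&(hsv[...,1]>120)&(hsv[...,2]>60)&ok&(r>.055)&(r<.1)
n,l,s,c=cv2.connectedComponentsWithStats(b.astype(np.uint8))
for i in range(1,n):
    if s[i,4]>12:
        q=P[l==i];v=q[:,:2]-A;print('brass',c[i].round(1),s[i,4],q.mean(0).round(4),'r',np.hypot(*v.T).min().round(4),np.hypot(*v.T).max().round(4),'ang',np.degrees(np.arctan2(*v.mean(0)[::-1])).round(2))
E
python3 meas.py
```

```text
9.9 [0.5846 0.0125 0.2694] [179.99   0.    -2.25] [-33.8  14.3  33.9  89.6  -8.1  78.6 -91.4] [-0.062  0.148  0.037]
vise 0.8 [231.9 360.9] [0.3193 0.1483 0.    ]
vise 0.63 [322.8 157.1] [0.5987 0.0108 0.    ]
knob_grip 0.97 [361.1 265.5] [ 0.5027 -0.0235  0.09  ]
jaw_grip 0.98 [209.6 361.3] [0.3665 0.1561 0.056 ]
jaw_grip 0.73 [323.8 122.9] [0.6409 0.0083 0.056 ]
pointer_tip 0.73 [326.5  90.5] [0.6719 0.0042 0.023 ]
mark_tip 0.57 [262.3 124.2] [0.6398 0.0753 0.017 ]
1178 [503.1 -21.9] [37.3 37.9] 37.0 0.1044
1632 [642.5   9.4] [44.2 32. ] 86.3 0.0738
brass [323.4  94.5] 38 [0.6681 0.0075 0.0229] r 0.0621 0.0712 ang -3.93
brass [253.2 118.4] 89 [0.6463 0.0847 0.0166] r 0.0758 0.0952 ang 58.35
```

View pics/w2.png

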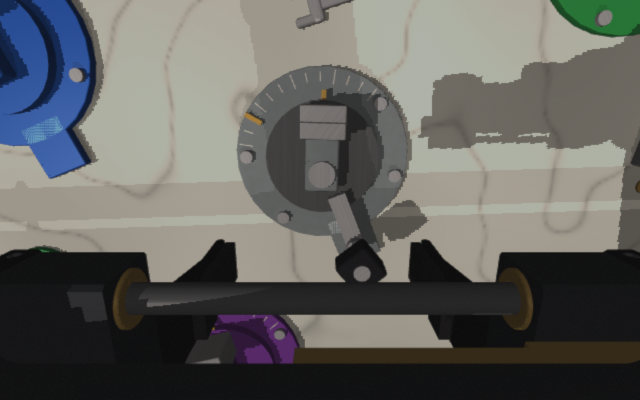

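The pointer is at (323,94), at -3.8° world. The raised mark is at (253,118), at 58.35°. The swing is about 62.2°. Descending onto the jaws.

apply_moves([
  [-1,3,0.07,2,0,0,1.45],
  [-1,5.8,0.07,5,0,0,1.45],
  [-1,5.8,0.07,9,0,0,1.45],
  [-1,5.8,0.07,13,0,0,1.45],
  [-1,5.8,0.07,16.5,0,0,1.45],
  [-1,5.8,0.07,19,0,0,1.45],
  [-1,5.8,0.07,20.7,0,0,1.45],
  [-1,5.8,0.07,20.7,0,0,1.45],
  [1,5.8,0.07,20.7,0,0,1.45],
  [1,5.8,0.07,20.7,0,0,1.45],
  [1,5.8,0.07,20.7,0,0,1.45],
  [1,5.8,0.07,20.7,0,0,1.45],
  [1,5.8,0.07,20.7,0,0,1.45],
  [1,5.8,0.07,20.7,0,0,1.45],
  [1,5.8,0.07,20.7,0,0,1.45],
  [1,5.8,0.07,20.7,0,0,1.45],
  [1,5.8,0.07,20.7,0,0,1.45],
  [1,5.8,0.07,20.7,0,0,1.45],
], newtons=25)

```text
t: 12.0
tool_pos: [0.6428, 0.0096, 0.0627]
tool_rot: [-180.0, -0.0, -3.9]
ft_force: [1.0, 2.0, 2.5]
width: 0.0439
finger_force: 25.0
```

```bash
python3 s.py
python3 - <<'E'
from h import *
st=get_state();R0=Ro.from_euler('xyz',st['tool_rot'],degrees=True);A=np.array([.6016,.0121])
v=st['tool_pos'][:2]-A;print(np.hypot(*v))
for a in np.linspace(0,62.2,15)[1:]:
    q=A+Ro.from_euler('z',a,degrees=True).as_matrix()[:2,:2]@v
    print(np.round(np.r_[R0.inv().apply(np.r_[q-st['tool_pos'][:2],0])*100,-a],2).tolist())
E
```

```text
12.0 [0.6428 0.0096 0.0627] [-1.7997e+02 -2.0000e-02 -3.9300e+00] F [0.95 2.   2.47] T [ 0.389  0.077 -0.073] tau7 0.1 w 0.0439 25.000625741668046 [-28.  33.  30.  93. -18.  59. -86.]
0.04123620038552838
[-0.02, -0.32, 0.0, -4.44]
[-0.06, -0.64, 0.0, -8.89]
[-0.12, -0.95, 0.0, -13.33]
[-0.21, -1.26, 0.0, -17.77]
[-0.32, -1.56, 0.0, -22.21]
[-0.45, -1.85, 0.0, -26.66]
[-0.61, -2.12, 0.0, -31.1]
[-0.79, -2.39, 0.0, -35.54]
[-0.99, -2.64, 0.0, -39.99]
[-1.2, -2.88, 0.0, -44.43]
[-1.44, -3.09, 0.0, -48.87]
[-1.69, -3.29, 0.0, -53.31]
[-1.95, -3.47, 0.0, -57.76]
[-2.23, -3.63, 0.0, -62.2]
```

apply_moves([
  [1,-0.02,-0.32,0,0,0,-4.4],
  [1,-0.06,-0.64,0,0,0,-8.9],
  [1,-0.12,-0.95,0,0,0,-13.3],
  [1,-0.21,-1.26,0,0,0,-17.8],
  [1,-0.32,-1.56,0,0,0,-22.2],
  [1,-0.45,-1.85,0,0,0,-26.7],
  [1,-0.61,-2.12,0,0,0,-31.1],
  [1,-0.79,-2.39,0,0,0,-35.5],
  [1,-0.99,-2.64,0,0,0,-40],
  [1,-1.2,-2.88,0,0,0,-44.4],
  [1,-1.44,-3.09,0,0,0,-48.9],
  [1,-1.69,-3.29,0,0,0,-53.3],
  [1,-1.95,-3.47,0,0,0,-57.8],
  [1,-2.09,-3.55,0,0,0,-60],
  [1,-2.23,-3.63,0,0,0,-62.2],
  [1,-2.23,-3.63,0,0,0,-62.2],
  [1,-2.23,-3.63,0,0,0,-62.2],
])

```text
t: 13.7
tool_pos: [0.6233, 0.0478, 0.0627]
tool_rot: [180.0, -0.1, 58.3]
ft_force: [2.6, 4.5, -0.2]
width: 0.0441
finger_force: 25.0
```

```bash
python3 s.py
```

```text
13.7 [0.6233 0.0478 0.0627] [ 1.7997e+02 -7.0000e-02  5.8250e+01] F [ 2.6   4.54 -0.15] T [ 0.789 -0.504  0.256] tau7 -0.202 w 0.0441 24.9917518068105 [-22.  29.  17.  95. -10.  57. -33.]
```

apply_moves([
  [-1,0,0,0,0,0,0],
  [-1,0,0,0,0,0,0],
  [-1,0,0,0,0,0,0],
  [-1,0,0,0,0,0,0],
  [-1,0,0,-4,0,0,0],
  [-1,-1,0,-8,0,0,0],
  [-1,-4,0,-12,0,0,0],
  [-1,-6,0,-16,0,0,0],
  [-1,-6,0,-18,0,0,0],
  [-1,-6,0,-18,0,0,0],
  [-1,-6,0,-18,0,0,0],
])

```text
t: 14.8
tool_pos: [0.5912, -0.0039, 0.2424]
tool_rot: [-180.0, -0.0, 58.2]
ft_force: [-0.3, -0.3, 0.2]
width: 0.087
finger_force: 0.0
```

```bash
python3 look.py w3; python3 meas.py; python3 s.py; python3 -c "
import cv2;i=cv2.imread('pics/w3.png')[20:260,200:440];cv2.imwrite('pics/w3c.png',cv2.resize(i,None,fx=2.4,fy=2.4))"
```

```text
14.8 [ 0.5912 -0.0039  0.2424] [-1.800e+02 -2.000e-02  5.825e+01] [-20.8  14.9  20.3  90.3  -5.3  75.6 -31.6] [-0.159  0.084 -0.034]
vise 0.77 [321.6 158.5] [0.5993 0.0101 0.    ]
vise 0.72 [ 46.8 185.7] [0.3227 0.1454 0.    ]
knob_grip 0.95 [249.5 262.4] [ 0.5012 -0.0242  0.09  ]
jaw_grip 0.68 [ 26.  164.3] [0.366  0.1583 0.056 ]
jaw_grip 0.16 [491.7 113.6] [ 0.7555 -0.0285  0.056 ]
pointer_tip 0.66 [ 73.3 137.1] [0.3998 0.1632 0.023 ]
pointer_tip 0.45 [265.5 226.9] [ 0.5103 -0.0182  0.023 ]
mark_tip 0.73 [323.   88.5] [0.6385 0.0706 0.017 ]
mark_tip 0.43 [326.1  80.2] [0.6452 0.0756 0.017 ]
1173 [509.8 -22.3] [37.3 33.1] 54.5 0.1045
1936 [623.2  46.9] [31.1 44. ] 58.3 0.0738
brass [322.   70.5] 110 [0.6464 0.0853 0.017 ] r 0.0761 0.0955 ang 58.51
brass [322.7  91.1] 47 [0.6368 0.0686 0.0229] r 0.062 0.0713 ang 58.03
brass [601.4 349.4] 915 [ 0.6563 -0.0166  0.3167] r 0.055 0.0703 ang -27.72
15.1 [ 0.591  -0.0039  0.2416] [-1.7993e+02  6.0000e-02  5.8260e+01] F [ 0.05 -0.26  0.15] T [-0.071  0.023 -0.074] tau7 -0.0 w 0.087 0.0 [-21.  15.  20.  90.  -5.  76. -32.]
```

View pics/w3c.png

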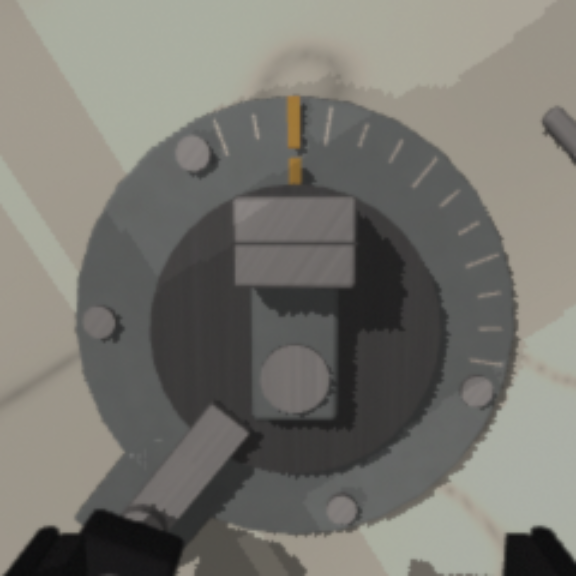

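The pointer at crop (295,171) lines up with the mark at (293,122), within about 0.5°. Back to the knob.

apply_moves([
  [-1,-3,-3,0,0,0,-8.5],
  [-1,-6.2,-6.6,0,0,0,-17],
  [-1,-6.2,-6.6,0,0,0,-25.5],
  [-1,-6.2,-6.6,0,0,0,-34],
  [-1,-6.2,-6.6,0,0,0,-42.5],
  [-1,-6.2,-6.6,0,0,0,-51],
  [-1,-6.2,-6.6,0,0,0,-59.5],
  [-1,-6.2,-6.6,0,0,0,-67.8],
  [-1,-6.2,-6.6,3,0,0,-67.8],
  [-1,-6.2,-6.6,6.5,0,0,-67.8],
  [-1,-6.2,-6.6,10,0,0,-67.8],
  [-1,-6.2,-6.6,12.5,0,0,-67.8],
  [-1,-6.2,-6.6,14.3,0,0,-67.8],
  [-1,-6.2,-6.6,14.9,0,0,-67.8],
  [-1,-6.2,-6.6,14.9,0,0,-67.8],
  [-1,-6.2,-6.6,14.9,0,0,-67.8],
])

```text
t: 16.7
tool_pos: [0.503, -0.022, 0.0944]
tool_rot: [179.9, 0.0, 126.1]
ft_force: [-0.5, 1.4, 0.6]
width: 0.0869
finger_force: 0.0
```

apply_moves([
  [1,0,0,0,0,0,0],
  [1,0,0,0,0,0,0],
  [1,0,0,0,0,0,0],
  [1,0,0,0,0,0,0],
  [1,0,0,0,0,0,0],
  [1,0,0,0,0,0,0],
  [1,0,0,0,0,0,0],
  [1,0,0,0,0,0,0],
  [1,0,0,0,0,0,0],
  [1,0,0,0,0,0,0],
  [1,0,0,0,0,0,0],
  [1,0,0,0,0,0,0],
], newtons=30)

```text
t: 17.9
tool_pos: [0.5025, -0.022, 0.0935]
tool_rot: [180.0, -0.0, 126.1]
ft_force: [0.2, 0.1, -0.8]
width: 0.0378
finger_force: 30.0
```

```bash
python3 s.py
```

```text
17.9 [ 0.5025 -0.022   0.0935] [180.    -0.   126.05] F [ 0.24  0.15 -0.83] T [-0.038 -0.028  0.184] tau7 -0.207 w 0.0378 29.99988231807947 [-18.  12.  17. 113.  -4.  56.  37.]
```

apply_moves([
  [1,0,0,0,0,0,2],
  [1,0,0,0,0,0,4],
  [1,0,0,0,0,0,6],
  [1,0,0,0,0,0,8],
])

```text
t: 18.3
tool_pos: [0.5024, -0.022, 0.0935]
tool_rot: [-180.0, -0.0, 118.0]
ft_force: [-0.3, -0.4, 0.2]
width: 0.0379
finger_force: 30.0
```

```bash
python3 s.py
```

```text
18.3 [ 0.5024 -0.022   0.0935] [-179.99   -0.    117.98] F [-0.3  -0.36  0.24] T [-0.075  0.059  0.202] tau7 0.456 w 0.0379 29.999228976666927 [-19.  12.  18. 113.  -4.  56.  29.]
```

apply_moves([
  [1,0,0,0,0,0,2],
  [1,0,0,0,0,0,4],
  [1,0,0,0,0,0,6],
  [1,0,0,0,0,0,8],
])

```text
t: 18.7
tool_pos: [0.5024, -0.0221, 0.0935]
tool_rot: [-180.0, -0.0, 110.0]
ft_force: [-0.6, -0.1, 0.1]
width: 0.0376
finger_force: 30.0
```

```bash
python3 s.py
```

```text
18.7 [ 0.5024 -0.0221  0.0935] [-179.99   -0.    109.97] F [-0.59 -0.09  0.1 ] T [-0.123  0.13   0.232] tau7 0.455 w 0.0376 29.99917533248663 [-20.  12.  19. 113.  -5.  56.  21.]
```

apply_moves([
  [1,0,0,0,0,0,2],
  [1,0,0,0,0,0,4],
  [1,0,0,0,0,0,6],
  [1,0,0,0,0,0,8],
])

```text
t: 19.1
tool_pos: [0.5023, -0.0221, 0.0935]
tool_rot: [-180.0, -0.0, 102.0]
ft_force: [-0.7, -0.4, 0.3]
width: 0.0383
finger_force: 30.0
```

```bash
python3 s.py
```

```text
19.1 [ 0.5023 -0.0221  0.0935] [-179.98   -0.    101.97] F [-0.73 -0.43  0.25] T [-0.207  0.186  0.239] tau7 0.454 w 0.0383 29.99920043628663 [-21.  12.  20. 113.  -5.  56.  14.]
```

apply_moves([
  [1,0,0,0,0,0,2],
  [1,0,0,0,0,0,4],
  [1,0,0,0,0,0,6],
  [1,0,0,0,0,0,8],
])

```text
t: 19.5
tool_pos: [0.5023, -0.0221, 0.0935]
tool_rot: [-180.0, -0.0, 94.0]
ft_force: [-0.8, -0.9, 1.1]
width: 0.0378
finger_force: 30.0
```

```bash
python3 s.py
```

```text
19.5 [ 0.5023 -0.0221  0.0935] [-179.97   -0.     93.97] F [-0.79 -0.92  1.06] T [-0.133  0.228  0.298] tau7 0.454 w 0.0378 29.999345582909882 [-21.  12.  21. 113.  -5.  56.   6.]
```

apply_moves([
  [1,0,0,0,0,0,2],
  [1,0,0,0,0,0,4],
  [1,0,0,0,0,0,6],
  [1,0,0,0,0,0,8],
])

```text
t: 19.9
tool_pos: [0.5022, -0.0221, 0.0935]
tool_rot: [-180.0, 0.0, 86.0]
ft_force: [-1.9, -0.0, 1.4]
width: 0.0379
finger_force: 30.0
```

```bash
python3 s.py
```

```text
19.9 [ 0.5022 -0.0221  0.0935] [-179.97    0.     85.97] F [-1.86 -0.01  1.36] T [-0.21   0.319  0.279] tau7 0.453 w 0.0379 29.999359231442213 [-22.  12.  22. 113.  -5.  56.  -2.]
```

apply_moves([
  [1,0,0,0,0,0,2],
  [1,0,0,0,0,0,4],
  [1,0,0,0,0,0,6],
  [1,0,0,0,0,0,8],
])

```text
t: 20.3
tool_pos: [0.5022, -0.0221, 0.0935]
tool_rot: [-180.0, 0.0, 78.0]
ft_force: [-1.8, -0.2, 2.2]
width: 0.0379
finger_force: 30.0
```

```bash
python3 s.py
```

```text
20.3 [ 0.5022 -0.0221  0.0935] [-1.7996e+02  1.0000e-02  7.7970e+01] F [-1.81 -0.18  2.2 ] T [-0.193  0.374  0.262] tau7 0.453 w 0.0379 29.9993628077209 [-23.  12.  23. 113.  -6.  56. -10.]
```

apply_moves([
  [1,0,0,0,0,0,2],
  [1,0,0,0,0,0,4],
  [1,0,0,0,0,0,6],
  [1,0,0,0,0,0,8],
])

```text
t: 20.7
tool_pos: [0.5021, -0.022, 0.0935]
tool_rot: [-180.0, 0.0, 70.0]
ft_force: [-1.9, -1.0, 2.3]
width: 0.038
finger_force: 30.0
```

```bash
python3 s.py
```

```text
20.7 [ 0.5021 -0.022   0.0935] [-1.7996e+02  1.0000e-02  6.9980e+01] F [-1.89 -0.99  2.27] T [-0.176  0.514  0.205] tau7 0.452 w 0.038 29.999475432559848 [-24.  12.  24. 113.  -6.  56. -18.]
```

apply_moves([
  [1,0,0,0,0,0,2],
  [1,0,0,0,0,0,4],
  [1,0,0,0,0,0,6],
  [1,0,0,0,0,0,8],
])

```text
t: 21.1
tool_pos: [0.5021, -0.022, 0.0935]
tool_rot: [-179.9, 0.0, 62.0]
ft_force: [-2.5, -0.2, 2.5]
width: 0.0378
finger_force: 30.0
```

```bash
python3 s.py
```

```text
21.1 [ 0.5021 -0.022   0.0935] [-1.7995e+02  2.0000e-02  6.1980e+01] F [-2.54 -0.15  2.52] T [-0.133  0.583  0.259] tau7 0.451 w 0.0378 29.999437895603478 [-25.  12.  25. 113.  -6.  56. -25.]
```

apply_moves([
  [1,0,0,0,0,0,2],
  [1,0,0,0,0,0,4],
  [1,0,0,0,0,0,6],
  [1,0,0,0,0,0,8],
])

```text
t: 21.5
tool_pos: [0.502, -0.022, 0.0935]
tool_rot: [-179.9, 0.0, 54.0]
ft_force: [-2.5, 0.3, 2.4]
width: 0.0379
finger_force: 30.0
```

```bash
python3 s.py
```

```text
21.5 [ 0.502  -0.022   0.0935] [-1.7995e+02  3.0000e-02  5.3970e+01] F [-2.51  0.33  2.39] T [-0.137  0.674  0.32 ] tau7 0.451 w 0.0379 29.999639578163624 [-26.  13.  26. 113.  -7.  56. -33.]
```

apply_moves([
  [1,0,0,0,0,0,2],
  [1,0,0,0,0,0,4],
  [1,0,0,0,0,0,6],
])

```text
t: 21.8
tool_pos: [0.5019, -0.022, 0.0935]
tool_rot: [-179.9, 0.0, 48.0]
ft_force: [-2.9, -0.8, 2.9]
width: 0.038
finger_force: 30.0
```

```bash
python3 s.py
```

```text
21.8 [ 0.5019 -0.022   0.0935] [-1.7994e+02  4.0000e-02  4.7980e+01] F [-2.91 -0.76  2.94] T [-0.113  0.701  0.269] tau7 0.45 w 0.038 29.999707876704633 [-26.  13.  26. 113.  -7.  56. -39.]
```

apply_moves([
  [1,0,0,0,0,0,2],
  [1,0,0,0,0,0,4],
  [1,0,0,0,0,0,6],
])

```text
t: 22.1
tool_pos: [0.5019, -0.022, 0.0935]
tool_rot: [-179.9, 0.0, 42.0]
ft_force: [-3.5, -0.1, 3.3]
width: 0.0379
finger_force: 30.0
```

```bash
python3 s.py
```

```text
22.1 [ 0.5019 -0.022   0.0935] [-1.7994e+02  4.0000e-02  4.1970e+01] F [-3.53 -0.1   3.34] T [-0.139  0.794  0.259] tau7 0.45 w 0.0379 29.999686502851546 [-27.  13.  27. 113.  -7.  56. -45.]
```

apply_moves([
  [1,0,0,0,0,0,2],
  [1,0,0,0,0,0,4],
  [1,0,0,0,0,0,6],
])

```text
t: 22.4
tool_pos: [0.5019, -0.0219, 0.0935]
tool_rot: [-179.9, 0.1, 36.0]
ft_force: [-3.5, -0.4, 2.9]
width: 0.0376
finger_force: 30.0
```

```bash
python3 s.py
```

```text
22.4 [ 0.5019 -0.0219  0.0935] [-1.7994e+02  5.0000e-02  3.5980e+01] F [-3.45 -0.37  2.94] T [-0.101  0.821  0.239] tau7 0.449 w 0.0376 29.99978035222739 [-28.  13.  28. 113.  -7.  56. -50.]
```

apply_moves([
  [1,0,0,0,0,0,2],
  [1,0,0,0,0,0,4],
  [1,0,0,0,0,0,6],
])

```text
t: 22.7
tool_pos: [0.5019, -0.0219, 0.0935]
tool_rot: [-179.9, 0.1, 30.0]
ft_force: [-3.7, 0.1, 3.3]
width: 0.0378
finger_force: 30.0
```

```bash
python3 s.py
```

```text
22.7 [ 0.5019 -0.0219  0.0935] [-1.7995e+02  6.0000e-02  2.9980e+01] F [-3.68  0.08  3.33] T [-0.057  0.896  0.294] tau7 0.44 w 0.0378 29.999739504419267 [-29.  13.  29. 113.  -7.  56. -56.]
```

tau7 has begun to drop, so the shoe bites at about yaw 33°. I'll go on with finer readings.

apply_moves([
  [1,0,0,0,0,0,2],
  [1,0,0,0,0,0,4],
])

```text
t: 22.9
tool_pos: [0.5019, -0.0219, 0.0935]
tool_rot: [-179.9, 0.1, 26.0]
ft_force: [-3.1, 1.1, 3.6]
width: 0.038
finger_force: 30.0
```

```bash
python3 s.py
```

```text
22.9 [ 0.5019 -0.0219  0.0935] [-1.7995e+02  7.0000e-02  2.5980e+01] F [-3.13  1.08  3.62] T [0.03  0.923 0.229] tau7 0.429 w 0.038 29.999706437811255 [-29.  13.  29. 113.  -8.  56. -60.]
```

apply_moves([
  [1,0,0,0,0,0,2],
  [1,0,0,0,0,0,4],
])

```text
t: 23.1
tool_pos: [0.5019, -0.0218, 0.0935]
tool_rot: [-180.0, 0.1, 22.0]
ft_force: [-3.9, 1.1, 3.8]
width: 0.0379
finger_force: 30.0
```

```bash
python3 s.py
```

```text
23.1 [ 0.5019 -0.0218  0.0935] [-1.7995e+02  7.0000e-02  2.1980e+01] F [-3.86  1.12  3.79] T [0.007 0.921 0.331] tau7 0.418 w 0.0379 29.99973652884364 [-29.  13.  30. 113.  -8.  56. -64.]
```

apply_moves([
  [1,0,0,0,0,0,2],
  [1,0,0,0,0,0,4],
  [1,0,0,0,0,0,6],
  [1,0,0,0,0,0,8],
])

```text
t: 23.5
tool_pos: [0.5018, -0.0218, 0.0935]
tool_rot: [-180.0, 0.1, 14.0]
ft_force: [-3.7, 0.9, 4.1]
width: 0.0378
finger_force: 30.0
```

```bash
python3 s.py
```

```text
23.5 [ 0.5018 -0.0218  0.0935] [-1.7996e+02  8.0000e-02  1.3990e+01] F [-3.71  0.91  4.1 ] T [0.074 0.929 0.347] tau7 0.396 w 0.0378 29.99968148767948 [-30.  13.  31. 113.  -8.  56. -72.]
```

apply_moves([
  [1,0,0,0,0,0,2],
  [1,0,0,0,0,0,4],
  [1,0,0,0,0,0,6],
  [1,0,0,0,0,0,8],
])

```text
t: 23.9
tool_pos: [0.5018, -0.0217, 0.0935]
tool_rot: [-180.0, 0.1, 6.0]
ft_force: [-3.6, 1.9, 3.8]
width: 0.0376
finger_force: 30.0
```

```bash
python3 s.py
```

```text
23.9 [ 0.5018 -0.0217  0.0935] [-1.7996e+02  9.0000e-02  5.9900e+00] F [-3.62  1.91  3.78] T [0.113 1.056 0.284] tau7 0.374 w 0.0376 29.9998235469684 [-31.  13.  32. 113.  -8.  56. -79.]
```

The fit is clean, with the bite at yaw 33.2°. The target is -11.8°, so 17.8° more. Then release straight away and retreat.

apply_moves([
  [1,0,0,0,0,0,2],
  [1,0,0,0,0,0,4],
  [1,0,0,0,0,0,6],
  [1,0,0,0,0,0,8],
  [1,0,0,0,0,0,10],
  [1,0,0,0,0,0,12],
  [1,0,0,0,0,0,14],
  [1,0,0,0,0,0,16],
  [1,0,0,0,0,0,17.8],
  [1,0,0,0,0,0,17.8],
])

```text
t: 24.9
tool_pos: [0.5019, -0.0216, 0.0935]
tool_rot: [-180.0, 0.1, -11.8]
ft_force: [-5.5, 1.4, 5.2]
width: 0.0377
finger_force: 30.0
```

```bash
python3 s.py
```

```text
24.9 [ 0.5019 -0.0216  0.0935] [-1.7998e+02  9.0000e-02 -1.1750e+01] F [-5.5   1.38  5.22] T [0.376 1.305 0.071] tau7 -0.664 w 0.0377 30.00172887928784 [-34.  13.  34. 113.  -9.  56. -96.]
```

apply_moves([
  [-1,0,0,0,0,0,0],
  [-1,0,0,0,0,0,0],
  [-1,0,0,0,0,0,0],
  [-1,0,0,0,0,0,0],
  [-1,0,0,0,0,0,0],
  [-1,0,0,-4,0,0,0],
  [-1,0,0,-8,0,0,0],
  [-1,3,0,-12,0,0,0],
  [-1,6,0,-16,0,0,0],
  [-1,7,2,-18,0,0,0],
  [-1,7,2,-18,0,0,0],
  [-1,7,2,-18,0,0,0],
])

```text
t: 26.1
tool_pos: [0.5668, -0.0562, 0.2731]
tool_rot: [180.0, 0.0, -11.8]
ft_force: [0.0, 0.9, -0.5]
width: 0.0869
finger_force: 0.0
```

```bash
python3 look.py w4; python3 meas.py
```

```text
26.1 [ 0.5668 -0.0562  0.2731] [ 1.800e+02  1.000e-02 -1.181e+01] [-31.3  12.3  38.   91.7  -7.7  78.7 -94.2] [-0.001  0.218 -0.037]
vise 0.85 [218.1 361.9] [0.3273 0.1431 0.    ]
vise 0.56 [258.1 155.1] [0.5978 0.014  0.    ]
knob_grip 0.69 [259.3 156.5] [ 0.6059 -0.0056  0.09  ]
knob_grip 0.64 [301.1 254.2] [ 0.5027 -0.0216  0.09  ]
jaw_grip 0.85 [212.8 146.3] [0.6217 0.0448 0.056 ]
jaw_grip 0.67 [185.8 370.6] [0.3657 0.1563 0.056 ]
pointer_tip 0.92 [184.2 332.7] [0.3972 0.1611 0.023 ]
pointer_tip 0.88 [191.3 133.1] [0.6384 0.0744 0.023 ]
mark_tip 0.68 [193.4 130. ] [0.6411 0.0734 0.017 ]
1401 [502.8 -22.4] [37.9 38. ] 79.2 0.1044
1543 [623.1  46.6] [32.1 44.2] 58.4 0.0737
brass [182.3 127.3] 90 [0.6465 0.0847 0.0165] r 0.0757 0.0952 ang 58.26
```

View pics/w4.png

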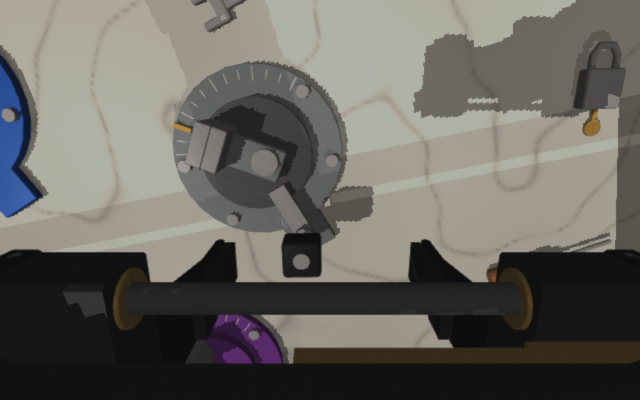

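The picture shows the knob (301,256) turned to -11°, the jaws still lined up with the mark at (182,127), and the arm clear of everything.

```bash
python3 -c "from rig import *;print(sign_off())"
```

```text
the job is handed in; nothing more can be done
None
```

I loosened the clamp and swung the vise until its pointer lined up with the mark to within about 0.5°. I then retightened the knob 45° (an eighth of a turn) past where I felt the shoe bite, and handed the job in at about 26 s; the judged result was not shown.

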